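Fetch the loop trimming tool from the lidded tool box

TASK

Swing the lid of the grey tool box right over past its balance point so that it stays open by itself. Then lift the wooden-handled loop tool out of the box and set it down, not drop it, flat on the empty part of the plywood ware board, wholly on the board and touching none of the pots; leave the lid open and everything else where it stands.

Things in the scene. Friction and masses are not known exactly. Their poses are not given: they have to be found in the camera images.
- lid (a joint): Lid of the grey metal tool box, a hollow hood 156 deep x 230 wide x 50 mm high, 0.36 kg, hinged along the box's far rim; angle in rad: 0 shut, 1.9 fully open, leaning back on its stop. It swings freely, lightly damped: left below about 1.15 rad it falls shut, beyond that it falls open and stays.
- lid_tab (a point): Grip point on the steel tab in the middle of the lid's front: a bar 20 mm wide (box y), 10 mm thick, sticking out 36 mm to the box's -x when shut, pointing up when the lid is upright. The point is mid-width, mid-thickness, 20 mm out from the lid's front, 16 mm short of the free end; shut, it is 88 mm above the table and 22 mm below the lid's top.
- lid_hinge (a point): Middle of the lid's hinge line, which runs along the box's y, 60 mm above the table. Its axes turn with the lid. With the lid shut the tab point lies 176 mm to the box's -x and 28 mm higher than this.
- toolbox: Grey tool box base, fixed, 156 (x) x 230 (y) x 60 mm high, 5 mm walls; origin: centre of its underside. -x is the front, the hinge is 78 mm to +x; yaw within 0.3 rad. Inside, across its width, a black flat rest slopes up from front to back at 30 degrees from level: its surface starts 72 mm in front of the origin, 30 mm above the table, and is 135 mm long.
- tool_mid (a point): Centre of the loop tool's handle, the place to grip: wooden bar 110 long x 26 wide x 22 mm high, about 75 g. x runs along it to the wire loop, z is its upper side. It lies on the rest with x along the box's y; its width runs up the slope; z leans 30 degrees to the box's front. Two stops 7 mm high, 14 mm long touch its lower side at box y = -60 and +20 mm (handle centre: box y -30 to -10).
- tool_butt (a point): Centre of the plain end of the loop tool's handle, 55 mm from the handle's centre.
- tool_tip (a point): Far end of the loop tool's steel wire loop (34 mm wide, 4 mm wire), 97 mm from the handle's centre, at half the handle's height.
- board: Plywood ware board on the table, fixed, 300 (x) x 360 (y) x 18 mm thick; origin: centre of its underside. Of its four quarters (centres about x = +-75, y = +-90 mm in its frame) three hold a pot each; the fourth is empty but for a flat stain of dried slip.
- bowl: Terracotta bowl on the board, 92 mm across, 45 mm high; origin at the centre of its underside. Leave it alone.
- cup: Terracotta cup on the board, 68 mm across, 70 mm high; origin at the centre of its underside. Leave it alone.
- planter: Terracotta lidded pot on the board, 80 mm across, 64 mm high; origin at the centre of its underside. Leave it alone.
- sponge: Yellow sponge block 90 x 55 x 35 mm on the table between robot and box; origin at the centre of its underside. Leave it alone.
- looptool: The whole loop tool (see tool_mid); origin at the centre of the handle's underside.

How it is judged:
By the outcome, as a careful person would: the job done as asked, in the order asked, and still so for the second after the job is handed in, with the robot touching nothing.
It also fails if it takes over 64 s, if anything falls off the work surface, if the arm or the gripper's body presses on something with over 40 N, if the wrist force passes 120 N, or if a joint passes its speed limit or range.

ROBOT

A 7-joint arm with a two-finger parallel gripper is mounted at the origin on the work surface. World frame = base frame: x ahead of the robot, y to its left, z up, the work surface at z = 0. Lengths are in m, angles in rad, forces in N, time in s.
With the tool pointing down it reaches from about 0.425 to 0.8 m from the base axis. Payload 8.3 kg.
Tool frame: the origin (TCP) lies on the centre line of the jaws, within the pads' length; the fingertips stand 19 mm ahead of it and the grasp point (between the pads) is the TCP (arm.finger_overhang is the distance from the TCP to the fingertips, in m); z points along the fingers, y is the direction in which the jaws open and shut (so a half turn about z gives the same grasp; the last joint's range is limited). The gripper opens to 85 mm and grips with 20 to 120 N. Pads are 22 mm wide; open, the fingers measure 114 mm over their backs; the gripper's body (76 mm by 85 mm) begins 54 mm behind the grasp point. The pads swing forward as they close: fully open they stand 13 mm farther back than shut.
Start: joints at [1.244, 0.383, 0.016, 1.37, -0.006, 1.388, -0.046], TCP at [0.163, -0.603, 0.25] pointing down, gripper open.
Joint ranges: [-2.95, 2.95], [-0.25, 2.06], [-1.52, 1.56], [0.18, 2.33], [-1.44, 4.58], [0.02, 2.06], [-3.01, 3.01]. Speed limits (rad/s): [2.39, 2.39, 3.01, 3.01, 3.14, 3.14, 3.14].

INTERFACE

Orientations are given as a unit quaternion [w, x, y, z].
In Python, from plant import arm, camera, camera_info, ticket, nets gives the robot as it stands.
- The arm moves only by the shell command python3 -m pendant 'ROWS' [OPENING] [FORCE]. ROWS is JSON, a list of rows, each a list of 2 entries, a list of its own where there are three numbers: the shift along the tool's x, y, z in cm, then the turn about the tool's z in degrees. A call has 1 to 5 rows; each row is the pose to reach, as a shift and turn from the pose commanded when the call began, along the tool's axes at that moment; what a row does not reach only later rows make up. A row lasts 1/12 s, in which the tool goes at most 41.7 mm and 7.16 degrees, less where a joint would pass 70% of its speed; a pose out of reach is approached as far as the arm can. A call with a gripper value outside its range is refused whole. OPENING is the opening, from -1 (shut) to 1 (fully open), set as the call begins (- or left out, the last holds). The fingers move at their own pace and stop on an object; FORCE is the grip in N (left out, the last holds). Time passes only in rows, so rows that repeat a pose let the fingers close. It gives the time, the measured TCP pose, the force and the opening at its end, in the units of the state.
- arm.sense(): the state, without advancing time (a new reading comes with each control period).
- camera(name): name is "scene" or "top"; returns the picture (384x512x3 uint8, blue, green, red); there is no depth.
- camera_info(name): a dict with "fx", "fy", "cx", "cy" (pixels), "xyz" and "attitude" of the camera in the world. Camera axes: x right, y down, z forward; pixel columns grow to the right and rows downward; lengths in m; the calibration is good to about 2 mm. A picture is of the moment at which its call begins. camera_info takes no time and is no camera call.
- ticket.finish_job(): hands the job in, once; it reports no verdict.
Trained networks look in the newest picture that a camera, given by its name, has taken for a name from the list of things; names that differ only in an ending like _2 or _b are one class to them, and where a whole thing is asked for, a point or a joint stands for the part that bears it (a point fixed in the world has none). Each returns a list of dicts, best first, with "conf" (0 to 1); they miss things now and then, are a little off and sometimes report something else, mostly with a low value. They report only what shows in the picture. A call takes as long as a camera call.
- nets.spot_in(camera, query): "at" ([x, y, z] in m, in world coordinates, good to about 4 mm: the middle of the surface that is visible of it).
- nets.masks_of(camera, query): "mask" (384x512 bool, what is visible of it).
- nets.tip_of(camera, query): "at" ([x, y, z] in m, in world coordinates, good to about 4 mm: a listed point, or the origin of a listed thing).
The state is a dict: "time": time; "joints": joint angles; "qvel": joint speeds; "joint_torque": joint torques, N m; "ee_pos": TCP position; "eef_rot": TCP orientation; "force": force on the tool from outside, world axes, zero at the start; "ft_torque": the same for the moment, N m; "gripper_width": finger opening in m.
Only numpy, scipy, OpenCV 4.12 (cv2) and the standard library are available. Lean on these libraries where they do the work, as an engineer would, in place of code of your own. Each camera call takes 0.05 s, during which the arm holds its last target. There are 200 camera calls.

## Working session

There is one attempt and no reset: what is moved stays moved. The work goes in short steps, Python scripts to look and compute and a shell command to move; the robot and the scene stay as the last step left them, time stands still between calls to the robot, and variables do not carry over. Pictures are saved under pics/ and viewed, about 8 in all and at most 12, crops included, and the job is handed in when it is done.

```bash
mkdir -p pics; ls; python3 - <<'E'
from plant import arm,camera,camera_info,nets
import cv2,numpy as np
for c in("scene","top"):
    cv2.imwrite(f"pics/{c}0.png",camera(c)); print(c,camera_info(c))
for q in("lid_tab","lid_hinge","toolbox","board","bowl","cup","planter","sponge"):
    for c in("scene","top"):
        print(q,c,[(np.round(d["at"],3).tolist(),round(d["conf"],2)) for d in nets.tip_of(c,q)[:2]])
s=arm.sense();print(s)
E
```

```text
pics
scene {'fx': 460.6024760862512, 'fy': 460.6024760862512, 'cx': 254.446046148666, 'cy': 183.0608929213723, 'xyz': array([0.95640424, 0.42953968, 1.04766864]), 'attitude': array([-0.1044812 ,  0.37408938,  0.88821577, -0.2453845 ])}
top {'fx': 433.1437242617023, 'fy': 433.1437242617023, 'cx': 257.1739355285232, 'cy': 193.6627199692126, 'xyz': array([0.35543213, 0.00488623, 1.25622246]), 'attitude': array([-0.04967982,  0.71486427, -0.6957028 ,  0.04998606])}
lid_tab scene [([0.449, 0.212, 0.088], 0.8)]
lid_tab top [([0.45, 0.21, 0.087], 0.88)]
lid_hinge scene [([0.625, 0.248, 0.06], 0.79)]
lid_hinge top []
toolbox scene [([0.548, 0.231, -0.001], 0.76)]
toolbox top [([0.548, 0.231, -0.0], 0.59), ([0.47, -0.102, 0.017], 0.36)]
board scene [([0.547, -0.197, -0.003], 0.71)]
board top [([0.538, -0.191, -0.002], 0.61)]
bowl scene [([0.605, -0.288, 0.011], 0.56)]
bowl top [([0.609, -0.284, 0.016], 0.68)]
cup scene [([0.467, -0.281, 0.022], 0.62), ([0.544, -0.197, -0.006], 0.29)]
cup top [([0.465, -0.285, 0.016], 0.61)]
planter scene [([0.476, -0.105, 0.018], 0.88)]
planter top [([0.469, -0.101, 0.015], 0.64)]
sponge scene [([0.413, 0.069, -0.0], 0.71), ([0.545, -0.198, -0.004], 0.66)]
sponge top [([0.401, 0.063, -0.003], 0.85)]
{'time': 0.9, 'joints': array([ 1.24409852,  0.38336945,  0.01641207,  1.37010209, -0.00632383,
        1.38821599, -0.04651361]), 'qvel': array([-0.00134318,  0.00050439, -0.0012303 , -0.00013827,  0.00085022,
        0.00025325, -0.00079443]), 'joint_torque': array([-1.62318311e-04, -6.27341151e+01,  8.42905808e-01, -3.72091806e+01,
        1.65750843e-02,  2.82297631e-03,  5.30578905e-05]), 'ee_pos': array([ 0.16300688, -0.60334492,  0.25029755]), 'eef_rot': array([-2.90838374e-05,  9.91312824e-01,  1.31525216e-01,  3.54049370e-05]), 'force': array([ 0.08882549,  0.0648617 , -0.10411669]), 'ft_torque': array([ 0.00833501, -0.03186886, -0.0165921 ]), 'gripper_width': 0.08535761429716712}
```

View pics/scene0.png

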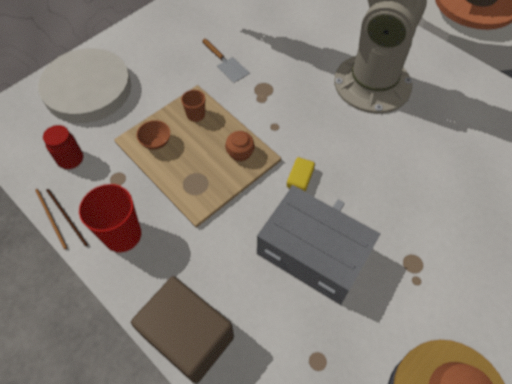

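View pics/top0.png

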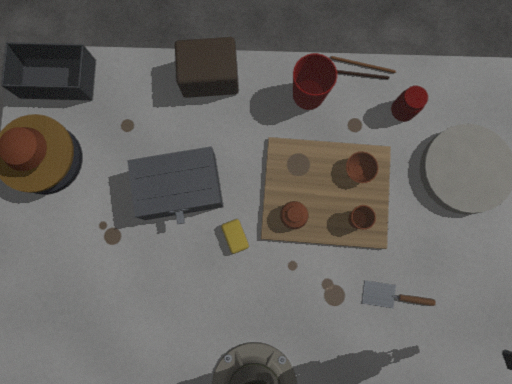

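The scene view shows the closed grey box around (318,245) with its tab at (338,205), and the sponge at (301,173). The board's empty quarter is the one with the stain, at scene (195,183) and top (298,165). The networks agree with both pictures. Box yaw is about 0.205 rad, and the tool's yaw of 0.264 nearly matches it.

```bash
cat > h.py <<'E'
from plant import arm,camera,camera_info,nets
import numpy as np,cv2,sys
from scipy.spatial.transform import Rotation as R
def st():
    s=arm.sense(); q=s["eef_rot"]; return s,R.from_quat([q[1],q[2],q[3],q[0]])
def delta(p,yaw=None):
    "shift in cm along tool axes and turn in deg to world p and tool-x yaw"
    s,r=st(); d=r.inv().apply(np.array(p)-s["ee_pos"])*100
    x=r.apply([1,0,0]); y=np.arctan2(x[1],x[0])
    t=0 if yaw is None else -np.degrees((yaw-y+np.pi)%(2*np.pi)-np.pi)
    return np.round(d,2).tolist(),round(t,2)
def tips(*qs):
    for q in qs:
        for c in("scene","top"):
            camera(c)
            print(q,c,[(np.round(d["at"],3).tolist(),round(d["conf"],2)) for d in nets.tip_of(c,q)[:2]])
YAW=.205; HX=np.array([.625,.248,.06])
bx=np.array([np.cos(YAW),np.sin(YAW),0])
def tabtcp(th,out=.006,up=.006):
    "TCP for the lid angle th"
    u,w=-(.176+out),.028; c,s=np.cos(th),np.sin(th)
    return HX+bx*(u*c+w*s)+[0,0,-u*s+w*c+up]
E
python3 - <<'E'
from h import *
print(delta([.5,-.3,.25],YAW),delta(tabtcp(0)+[0,0,.15],YAW),tabtcp(0))
E
```

```text
([40.44, -20.5, 0.03], np.float64(3.37)) ([48.63, -71.21, 0.64], np.float64(3.37)) [0.4468109  0.21095078 0.094     ]
```

```bash
python3 -m pendant '[[[8,-4,0],1],[[15,-7.6,0],2],[[19,-9.6,0],3.4],[[23,-11.6,0],3.4],[[23,-11.6,0],3.4]]' 1; python3 - <<'E'
from h import *
print(delta([.5,-.2,.25],YAW))
E
```

```text
time: 1.32
ee_pos: [0.3192, -0.4628, 0.2506]
eef_rot: [0.0, 0.995, 0.102, 0.0]
force: [0.9, -0.3, -0.1]
gripper_width: 0.0854
([23.02, -22.07, 0.05], np.float64(-0.05))
```

```bash
python3 -m pendant '[[[23,-22,0],0],[[23,-22,0],0],[[23,-22,0],0],[[23,-22,0],0],[[23,-22,0],0]]'; python3 -m pendant '[[[5,-20,0],0],[[5,-25,0],0],[[5,-25,0],0],[[5,-25,0],0],[[5,-25,0],0]]'; python3 - <<'E'
from h import *
print(st()[0]["ee_pos"],delta(tabtcp(0)+[0,0,.1],YAW))
E
```

```text
time: 1.73
ee_pos: [0.4371, -0.2909, 0.2507]
eef_rot: [0.0, 0.995, 0.102, 0.0]
force: [0.9, -0.6, -0.5]
gripper_width: 0.0853
time: 2.15
ee_pos: [0.4348, -0.0825, 0.2505]
eef_rot: [0.0, 0.995, 0.102, 0.0]
force: [1.6, 0.5, 0.7]
gripper_width: 0.0852
[ 0.43479182 -0.08246897  0.25054201] ([7.13, -28.49, 5.64], np.float64(-0.03))
```

```bash
python3 -m pendant '[[[7.1,-28.5,2],0],[[7.1,-28.5,2],0],[[7.1,-28.5,2],0],[[7.1,-28.5,2],0],[[7.1,-28.5,2],0]]'; python3 -m pendant '[[[1.8,-7.4,0],0],[[2,-8,3],0],[[2,-8,4],0],[[2,-8,4],0],[[2,-8,4],0]]'; python3 - <<'E'
from h import *
tips("lid_tab","lid_hinge")
print(st()[0]["ee_pos"],delta(tabtcp(0),YAW))
E
```

```text
time: 2.57
ee_pos: [0.4432, 0.1252, 0.2366]
eef_rot: [0.0, 0.995, 0.102, 0.001]
force: [2.2, -0.1, -0.7]
gripper_width: 0.0854
time: 2.98
ee_pos: [0.4463, 0.2055, 0.1957]
eef_rot: [0.0, 0.995, 0.103, -0.001]
force: [-0.2, -0.2, 0.0]
gripper_width: 0.0856
lid_tab scene [([0.452, 0.21, 0.089], 0.56)]
lid_tab top []
lid_hinge scene [([0.626, 0.246, 0.058], 0.59)]
lid_hinge top []
[0.44728218 0.20505457 0.1968215 ] ([0.06, -0.59, 10.28], np.float64(-0.11))
```

```bash
python3 -m pendant '[[[0.1,-0.6,3],0],[[0.1,-0.6,6.5],0],[[0.1,-0.6,9],0],[[0.1,-0.6,10.3],0],[[0.1,-0.6,10.3],0]]'; python3 -m pendant '[[[0,0,0],0],[[0,0,0],0],[[0,0,0],0],[[0,0,0],0],[[0,0,0],0]]' -1 25;python3 -m pendant '[[[0,0,0],0],[[0,0,0],0],[[0,0,0],0],[[0,0,0],0],[[0,0,0],0]]'; python3 - <<'E'
from h import *
cv2.imwrite("pics/s1.png",cv2.resize(camera("scene")[140:300,220:420],None,fx=3,fy=3))
E
```

```text
time: 3.8
ee_pos: [0.4448, 0.2104, 0.0903]
eef_rot: [0.001, 0.995, 0.102, -0.003]
force: [-0.4, 0.1, 1.1]
gripper_width: 0.0855
time: 4.22
ee_pos: [0.4471, 0.212, 0.0941]
eef_rot: [-0.0, 0.995, 0.102, 0.001]
force: [0.7, 0.5, 0.8]
gripper_width: 0.0256
time: 4.63
ee_pos: [0.4471, 0.2117, 0.0941]
eef_rot: [0.0, 0.995, 0.102, 0.001]
force: [-1.7, -2.1, 6.0]
gripper_width: 0.0199
```

View pics/s1.png

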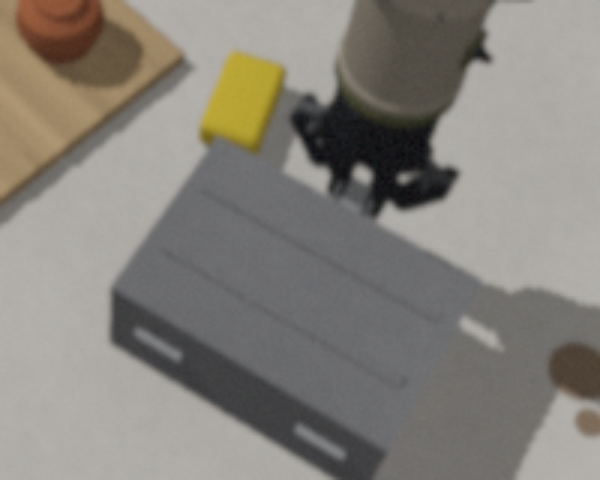

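The tab is held: the opening reads 19.9 mm, and the crop shows the fingers on it at about (355,190). Next, the arc.

```bash
python3 - <<'E'
from h import *
p0=tabtcp(0)
for th in np.arange(.12,1.78,.12):
    d=tabtcp(th)-p0; print(round(th,2),round(d@bx*100,2),round(-d[2]*100,2))
E
```

```text
0.12 0.47 -2.16
0.24 1.19 -4.25
0.36 2.15 -6.23
0.48 3.35 -8.09
0.6 4.76 -9.79
0.72 6.36 -11.31
0.84 8.14 -12.62
0.96 10.06 -13.72
1.08 12.09 -14.57
1.2 14.21 -15.18
1.32 16.4 -15.53
1.44 18.6 -15.61
1.56 20.8 -15.43
1.68 22.97 -14.99
```

```bash
python3 -m pendant '[[[0.2,0,-1.1],0],[[0.5,0,-2.2],0],[[1.2,0,-4.3],0],[[1.6,0,-5.2],0],[[2.15,0,-6.25],0]]'; python3 -m pendant '[[[1.2,0,-1.85],0],[[2.6,0,-3.55],0],[[3.4,0,-4.3],0],[[4.2,0,-5.1],0],[[4.2,0,-5.1],0]]'; python3 - <<'E'
from h import *
p=st()[0]["ee_pos"]; print(p, tabtcp(.72)); tips("lid_tab")
E
```

```text
time: 5.1
ee_pos: [0.468, 0.2158, 0.1565]
eef_rot: [0.0, 0.995, 0.102, 0.0]
force: [4.3, 0.2, -6.0]
gripper_width: 0.0193
time: 5.52
ee_pos: [0.5102, 0.2242, 0.2079]
eef_rot: [0.0, 0.995, 0.101, 0.001]
force: [-1.8, -3.2, 0.3]
gripper_width: 0.0198
[0.51019209 0.22424787 0.20785282] [0.50911259 0.2239046  0.20705857]
lid_tab scene [([0.513, 0.221, 0.199], 0.95)]
lid_tab top []
```

```bash
python3 -m pendant '[[[1.8,0,-1.3],0],[[3.7,0,-2.4],0],[[5.7,0,-3.25],0],[[7.85,0,-3.85],0],[[10,0,-4.2],0]]'; python3 -m pendant '[[[2.2,0,-0.1],0],[[3.3,0,0],0],[[4.4,0,0.1],0],[[5.5,0,0.3],0],[[6.5,0,0.55],0]]';python3 -m pendant '[[[0,0,0],0],[[0,0,0],0],[[0,0,0],0]]'; python3 - <<'E'
from h import *
p=st()[0]["ee_pos"]; print(p, tabtcp(1.68)); tips("lid_tab")
E
```

```text
time: 6.13
ee_pos: [0.6073, 0.2435, 0.2487]
eef_rot: [0.001, 0.995, 0.101, -0.0]
force: [-0.6, -5.4, -0.7]
gripper_width: 0.0195
time: 6.55
ee_pos: [0.6715, 0.2563, 0.2434]
eef_rot: [0.001, 0.995, 0.101, 0.0]
force: [1.3, -6.8, 3.1]
gripper_width: 0.0196
time: 6.8
ee_pos: [0.6714, 0.2562, 0.2432]
eef_rot: [0.001, 0.995, 0.101, 0.001]
force: [2.1, -6.5, 2.1]
gripper_width: 0.019
[0.67135777 0.25618594 0.24323271] [0.67167066 0.2577038  0.24386423]
lid_tab scene [([0.66, 0.255, 0.235], 0.81), ([0.47, -0.282, 0.021], 0.72)]
lid_tab top [([0.514, 0.307, 0.071], 0.71)]
```

```bash
python3 -m pendant '[[[0,0,0],0],[[0,0,0],0],[[0,0,0],0],[[0,0,0],0],[[0,0,-1],0]]' 1; python3 -m pendant '[[[0,0,-3],0],[[0,0,-7],0],[[-4,0,-9],0],[[-8,0,-10],0],[[-12,0,-10],0]]';python3 -m pendant '[[[-4,0,0],0],[[-8,0,0],0],[[-12,0,0],0],[[-16,0,0],0],[[-20,0,0],0]]'; python3 - <<'E'
from h import *
tips("lid_tab","tool_mid","tool_butt","tool_tip")
cv2.imwrite("pics/s2.png",np.hstack([cv2.resize(camera("scene")[130:330,220:420],None,fx=2,fy=2),cv2.resize(camera("top")[100:300,90:290],None,fx=2,fy=2)]))
print(st()[0]["ee_pos"])
E
```

```text
time: 7.42
ee_pos: [0.6693, 0.2583, 0.2511]
eef_rot: [0.0, 0.995, 0.103, -0.002]
force: [-0.1, -0.5, -0.7]
gripper_width: 0.0784
time: 7.83
ee_pos: [0.5533, 0.2353, 0.3563]
eef_rot: [-0.002, 0.995, 0.102, 0.002]
force: [-0.1, -0.1, 1.2]
gripper_width: 0.0852
time: 8.25
ee_pos: [0.3557, 0.1936, 0.3535]
eef_rot: [-0.0, 0.995, 0.102, 0.001]
force: [-1.4, -0.6, 1.1]
gripper_width: 0.0852
lid_tab scene [([0.706, 0.262, 0.216], 0.73)]
lid_tab top [([0.705, 0.263, 0.216], 0.68), ([0.404, 0.068, -0.002], 0.52)]
tool_mid scene [([0.533, 0.21, 0.075], 0.62)]
tool_mid top [([0.533, 0.214, 0.075], 0.78)]
tool_butt scene [([0.54, 0.164, 0.074], 0.92)]
tool_butt top [([0.609, -0.284, 0.019], 0.69), ([0.542, 0.162, 0.075], 0.61)]
tool_tip scene [([0.512, 0.311, 0.076], 0.63)]
tool_tip top [([0.515, 0.31, 0.07], 0.93)]
[0.35780235 0.19336697 0.3531154 ]
```

View pics/s2.png

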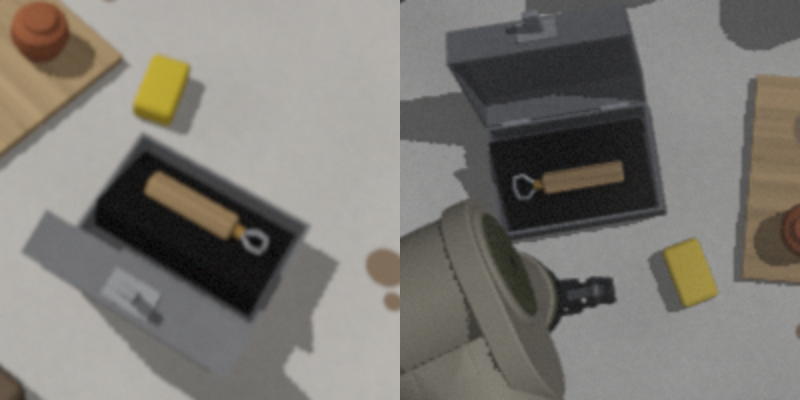

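The crop shows the lid leaning fully back, with the tab at z 0.216 (about 1.9 rad), so it stays open. The tool lies on the black rest, loop towards +y. My moves cannot tilt the gripper, so finger clearance on the 30° rest is the hard part. I'll overlay the box model on the picture to check it.

```bash
cat >> h.py <<'E'
O=np.array([.548,.231,0]); by=np.array([-bx[1],bx[0],0])
def box(x,y,z): return O+bx*x/1e3+by*y/1e3+np.array([0,0,z/1e3])
def tobox(p):
    d=(np.array(p)-O)*1e3; return np.round([d@bx,d@by,d[2]],1)
def proj(c,P):
    i=camera_info(c); q=i["attitude"]; r=R.from_quat([q[1],q[2],q[3],q[0]])
    p=r.inv().apply(np.array(P)-i["xyz"]); return np.stack([i["fx"]*p[:,0]/p[:,2]+i["cx"],i["fy"]*p[:,1]/p[:,2]+i["cy"]],1)
E
python3 - <<'E'
from h import *
def pl(P,cl=True): return [np.array([box(*a) for a in P]),cl]
s,c=.5,3**.5/2
M=tobox([.533,.212,.0745]); print("mid",M,"tip",tobox([.5135,.3105,.073]),"butt",tobox([.541,.163,.0745]))
def bar(u,v,w): return (M[0]+v*c-w*s, M[1]+u, M[2]+v*s+w*c)
L=[(pl([(-78,-115,60),(-78,115,60),(78,115,60),(78,-115,60)]),(0,255,0)),
   (pl([(45,-110,97.5),(45,110,97.5)]),(0,0,255)),
   (pl([(-72,-110,30),(-72,110,30)]),(255,0,255)),
   (pl([bar(-55,-13,11),bar(55,-13,11),bar(55,13,11),bar(-55,13,11)]),(255,255,0))]
out=[]
for cam,(r0,c0) in {"scene":(185,250),"top":(140,125)}.items():
    im=cv2.convertScaleAbs(camera(cam),alpha=1.8)[r0:r0+100,c0:c0+100]; im=cv2.resize(im,None,fx=4,fy=4,interpolation=cv2.INTER_CUBIC)
    for (P,cl),col in L:
        q=(proj(cam,P)-[c0,r0]+.5)*4; cv2.polylines(im,[q.round().astype(int)],cl,col,1)
    out.append(im)
cv2.imwrite("pics/s3.png",np.hstack(out))
E
```

```text
mid [-18.6 -15.5  74.5] tip [-17.6  84.9  73. ] butt [-20.7 -65.2  74.5]
```

View pics/s3.png

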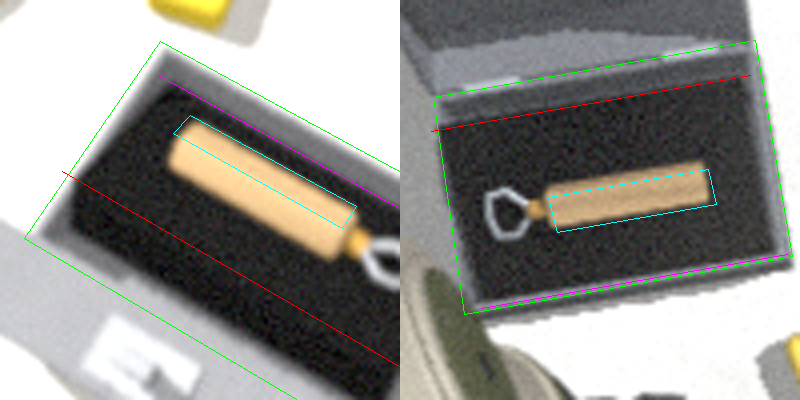

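The box model fits within 1–2 mm, but the handle outline is about 5 mm off: the wood lies further to +x and +y. I'll fit the handle's silhouette, constrained to lie on the rest, in both views.

```bash
cat > fit.py <<'E'
from h import *
from scipy.optimize import minimize
s,c=.5,3**.5/2
ms={}
for cam in("scene","top"):
    im=camera(cam).astype(int); m=((im[...,2]-im[...,0])>35).astype(np.uint8)
    p=proj(cam,[box(-18,-15,74)])[0].astype(int); w=np.zeros_like(m); cv2.circle(w,tuple(int(v) for v in p),30,1,-1); ms[cam]=m*w
    print(cam,ms[cam].sum())
def hull(cam,v0,y0,a,S=8):
    ca,sa=np.cos(a),np.sin(a); P=[]
    for u in(-55,55):
        for v in(-13,13):
            for w in(0,22):
                uu,vv=u*ca-v*sa,u*sa+v*ca+v0
                P.append(box(-72+vv*c-w*s,y0+uu,30+vv*s+w*c))
    q=(proj(cam,P)*S).astype(np.int32); k=np.zeros((384*S,512*S),np.uint8); cv2.fillConvexPoly(k,cv2.convexHull(q),1)
    return cv2.resize(k.astype(np.float32),(512,384),interpolation=cv2.INTER_AREA)
def cost(t):
    return sum(np.abs(hull(cam,*[t[0],t[1],t[2]/50])-ms[cam]).sum() for cam in ms)
r=minimize(cost,[68,-15,0],method="Nelder-Mead",options=dict(initial_simplex=[[66,-17,0],[74,-15,.5],[68,-8,0],[70,-15,-2]],xatol=.1,fatol=.3))
v,y,a=r.x; print(r.x,r.fun,"centre box",-72+v*c-11*s,y,30+v*s+11*c)
E
python3 fit.py
```

```text
scene 670
top 336
[69.96354541 -9.77206005  0.34133176] 234.421875 centre box -16.909792335220637 -9.772060048959597 74.50805214714453
```

```bash
cat >> fit.py <<'E'
for cam in ms:
    h=hull(cam,v,y,a/50); f=lambda m:np.array([(m*np.arange(512)).sum(),(m*np.arange(384)[:,None]).sum()])/m.sum()
    print(cam,"areas",ms[cam].sum(),h.sum(),"cent diff",f(ms[cam])-f(h))
    for b in(0,1):
        t={1:box(-72+v*c-11*s,y,74.5)+bx*.001,0:box(-72+v*c-11*s,y,74.5)+by*.001}[b]
        print("  px per mm",proj(cam,[t])[0]-proj(cam,[box(-72+v*c-11*s,y,74.5)])[0])
m=ms["top"]; k=cv2.minAreaRect(cv2.findNonZero(m)); print(k, cv2.minAreaRect(cv2.findNonZero((hull("top",v,y,a/50)>.5).astype(np.uint8))))
E
python3 fit.py
```

```text
scene 666
top 322
[ 69.205785   -10.23238765  -0.49648939] 257.75 centre box -17.566032105139897 -10.232387647186425 74.1291719393287
scene areas 666 695.2656 cent diff [0.43943463 0.54176335]
  px per mm [0.3797999  0.21223504]
  px per mm [-0.20737071  0.3319476 ]
top areas 322 478.26562 cent diff [-0.13573455  1.11435276]
  px per mm [-0.35840366  0.0632858 ]
  px per mm [-0.05535736 -0.35246368]
((178.67620849609375, 188.99832153320312), (8.341695785522461, 44.08354568481445), 79.99201965332031) ((180.34152221679688, 187.65472412109375), (11.610177040100098, 41.21920394897461), 79.3803482055664)
```

```bash
sed -i 's/m=((im\[...,2\]-im\[...,0\])>35).astype(np.uint8)/im=cv2.GaussianBlur(im.astype(np.float32),(0,0),.7); d=im[...,2]-im[...,0]; p=proj(cam,[box(-14,-12,80)])[0].astype(int); lv=np.median(d[p[1]-2:p[1]+3,p[0]-2:p[0]+3]); print("level",lv); m=(d>lv*.45).astype(np.uint8)/' fit.py; python3 fit.py
```

```text
level 56.204826
scene 728
level 38.773346
top 464
[ 68.83399369 -10.44729636   0.63282362] 141.8125 centre box -17.88801281772836 -10.447296358607995 73.94327628824188
scene areas 728 700.3906 cent diff [0.48397774 0.66316034]
  px per mm [0.37972525 0.21215617]
  px per mm [-0.20733808  0.33182364]
top areas 464 480.79688 cent diff [-0.5382842   0.63263293]
  px per mm [-0.35841307  0.06329012]
  px per mm [-0.05537009 -0.35248659]
((178.6216278076172, 188.729736328125), (10.850333213806152, 45.702919006347656), 80.53767395019531) ((180.38766479492188, 187.7979736328125), (11.651799201965332, 41.27501678466797), 80.90972137451172)
```

The handle centre is at about box (-18, -12, 74). Plan: with the gripper fully open, put one finger in front of the handle and the other behind the top end of the rest (box x = 45). Then push the handle up the slope until its back edge overhangs, and squeeze it there.

```bash
python3 - <<'E'
from h import *
s,_=st(); print(s["joints"].round(2),s["time"],arm.finger_overhang)
print(delta(box(5.1,-12,200),YAW))
E
python3 -m pendant '[[[5,0,0],7],[[9,2,2],14],[[12,3,3],21],[[16,4,4],28],[[19,4,5],35]]'; python3 - <<'E'
from h import *
s,_=st(); print(s["joints"].round(2),s["time"],delta(box(5.1,-12,200),YAW-np.pi/2))
E
```

```text
[ 0.21 -0.12 -0.69  1.69 -0.08  1.55 -1.84] 9.55 0.019
([19.9, 1.37, 15.33], np.float64(-0.03))
time: 9.97
ee_pos: [0.5551, 0.1898, 0.3019]
eef_rot: [0.001, 0.978, -0.207, 0.0]
force: [-0.0, 0.1, 1.0]
gripper_width: 0.0853
[ 0.11  0.35 -0.67  1.37  0.22  1.5  -2.53] 9.9667 ([-1.21, -2.82, 10.19], np.float64(54.35))
```

Joint 7 is nearing its limit in this direction, so I'll turn the other way; it is the same grasp.

```bash
Z(){ :; }; python3 -m pendant '[[[0,0,0],-7],[[0,0,0],-14],[[0,0,0],-21],[[0,0,0],-28],[[0,0,0],-35]]' >/dev/null; python3 -m pendant '[[[0,0,0],-7],[[0,0,0],-14],[[0,0,0],-21],[[0,0,0],-28],[[0,0,0],-35]]'>/dev/null;  python3 -m pendant '[[[0,0,0],-7],[[0,0,0],-14],[[0,0,0],-21],[[0,0,0],-28],[[0,0,0],-35]]'>/dev/null;  python3 -m pendant '[[[0,0,0],-7],[[0,0,0],-14],[[0,0,0],-20],[[0,0,0],-20],[[0,0,0],-20]]'; python3 - <<'E'
from h import *
s,_=st(); print(s["joints"].round(2),s["time"],delta(box(5.1,-12,140),YAW+np.pi/2))
E
```

```text
time: 11.63
ee_pos: [0.552, 0.1926, 0.3029]
eef_rot: [-0.0, 0.633, 0.774, -0.0]
force: [-0.2, 0.4, 0.5]
gripper_width: 0.0855
[ 0.35  0.46 -1.06  1.36  0.4   1.55 -0.47] 11.6333 ([2.64, 0.9, 16.3], np.float64(-0.24))
```

```bash
python3 -m pendant '[[[2.6,0.9,4],-0.2],[[2.6,0.9,8],-0.2],[[2.6,0.9,12],-0.2],[[2.6,0.9,15],-0.2],[[2.6,0.9,16.3],-0.2]]'; python3 -m pendant '[[[0,0,0],0],[[0,0,0],0]]'; python3 - <<'E'
from h import *
s,_=st(); print(tobox(s["ee_pos"]),delta(box(5.1,-12,110),YAW+np.pi/2))
a=[];
for cam,(r0,c0) in {"scene":(185,250),"top":(130,125)}.items():
    im=cv2.convertScaleAbs(camera(cam),alpha=1.8)[r0:r0+100,c0:c0+100]; a.append(cv2.resize(im,None,fx=4,fy=4,interpolation=cv2.INTER_CUBIC))
cv2.imwrite("pics/s4.png",np.hstack(a))
E
```

```text
time: 12.05
ee_pos: [0.5534, 0.2184, 0.135]
eef_rot: [-0.001, 0.631, 0.776, -0.003]
force: [-0.5, -0.4, -0.1]
gripper_width: 0.0857
time: 12.22
ee_pos: [0.5558, 0.2203, 0.1412]
eef_rot: [-0.0, 0.631, 0.776, 0.0]
force: [-0.3, -0.5, 0.2]
gripper_width: 0.0857
[  5.5 -12.1 141.2] ([0.01, -0.04, 3.12], np.float64(0.07))
```

View pics/s4.png

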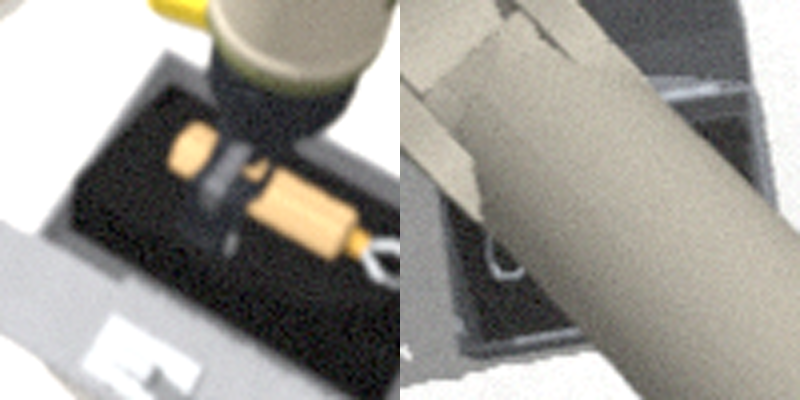

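The scene crop shows the open fingers straddling the handle, the back fingertip near (230,245). I'll descend in small steps and watch the force.

```bash
python3 -m pendant '[[[0,0,0.8],0],[[0,0,1.6],0],[[0,0,2.3],0],[[0,0,2.3],0]]'; python3 -m pendant '[[[0,0,0.3],0],[[0,0,0.6],0],[[0,0,0.6],0]]';python3 -m pendant '[[[0,0,0.3],0],[[0,0,0.6],0],[[0,0,0.6],0]]';
```

```text
time: 12.65
ee_pos: [0.5548, 0.2194, 0.1155]
eef_rot: [-0.0, 0.63, 0.777, -0.001]
force: [-0.3, -0.7, -0.1]
gripper_width: 0.0854
time: 12.9
ee_pos: [0.5553, 0.22, 0.1106]
eef_rot: [-0.0, 0.63, 0.777, -0.0]
force: [0.0, 0.9, 0.7]
gripper_width: 0.0854
time: 13.15
ee_pos: [0.5553, 0.2199, 0.1046]
eef_rot: [-0.0, 0.63, 0.777, -0.0]
force: [0.7, 0.7, 0.7]
gripper_width: 0.0854
```

```bash
python3 -m pendant '[[[0,0,0.25],0],[[0,0,0.5],0],[[0,0,0.5],0]]'; python3 -m pendant '[[[0,0,0.25],0],[[0,0,0.5],0],[[0,0,0.5],0]]';python3 -m pendant '[[[0,0,0.25],0],[[0,0,0.5],0],[[0,0,0.5],0]]';python3 -m pendant '[[[0,0,0.25],0],[[0,0,0.5],0],[[0,0,0.5],0]]'
```

```text
time: 13.4
ee_pos: [0.5553, 0.2199, 0.0996]
eef_rot: [-0.0, 0.63, 0.777, -0.0]
force: [-0.1, -0.9, -0.0]
gripper_width: 0.0854
time: 13.65
ee_pos: [0.5554, 0.2199, 0.0947]
eef_rot: [-0.0, 0.63, 0.777, -0.0]
force: [0.7, 0.4, -0.8]
gripper_width: 0.0855
time: 13.9
ee_pos: [0.5554, 0.22, 0.0897]
eef_rot: [-0.0, 0.63, 0.777, -0.0]
force: [1.4, 0.5, -1.5]
gripper_width: 0.0855
time: 14.15
ee_pos: [0.5554, 0.2199, 0.0847]
eef_rot: [-0.0, 0.63, 0.777, -0.0]
force: [1.1, -0.0, 0.2]
gripper_width: 0.0855
```

```bash
python3 -m pendant '[[[0,0,0.3],0],[[0,0,0.7],0],[[0,0,0.7],0]]'; python3 -m pendant '[[[0,0.2,-0.1],0],[[0,0.45,-0.4],0],[[0,0.45,-0.4],0]]' 0.8; python3 -m pendant '[[[0,0.2,-0.3],0],[[0,0.45,-0.6],0],[[0,0.45,-0.6],0]]' 0.6; python3 - <<'E'
from h import *
print(tobox(st()[0]["ee_pos"]))
a=[];
for cam,(r0,c0) in {"scene":(185,250)}.items():
    im=cv2.convertScaleAbs(camera(cam),alpha=1.8)[r0:r0+100,c0:c0+100]; a.append(cv2.resize(im,None,fx=4,fy=4,interpolation=cv2.INTER_CUBIC))
cv2.imwrite("pics/s5.png",np.hstack(a))
E
```

```text
time: 14.4
ee_pos: [0.5553, 0.2199, 0.0774]
eef_rot: [-0.0, 0.63, 0.777, -0.0]
force: [1.2, 1.0, 0.4]
gripper_width: 0.0854
time: 14.65
ee_pos: [0.559, 0.2207, 0.082]
eef_rot: [-0.001, 0.63, 0.777, -0.001]
force: [-4.3, -2.4, 5.3]
gripper_width: 0.077
time: 14.9
ee_pos: [0.5619, 0.2213, 0.0875]
eef_rot: [-0.001, 0.63, 0.777, -0.003]
force: [-9.1, -4.1, 5.0]
gripper_width: 0.0703
[ 11.7 -12.3  87.5]
```

View pics/s5.png

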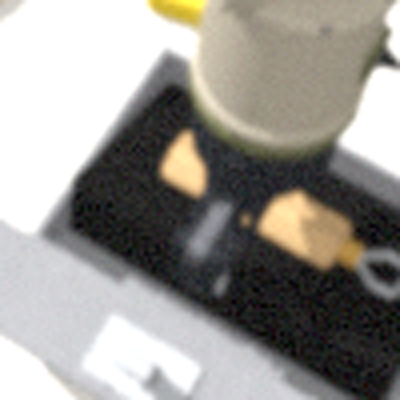

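The reaction (-9, -4, +5) N means the front pad is pressing down on the bar: the pads swing forward as they close. I need to raise the TCP faster while closing.

```bash
python3 -m pendant '[[[0,0,-0.25],0],[[0,0,-0.25],0]]'; python3 -m pendant '[[[0,0,-0.4],0],[[0,0.2,-0.6],0],[[0,0.3,-0.8],0],[[0,0.3,-0.8],0]]' 0.4;  python3 - <<'E'
from h import *
print(tobox(st()[0]["ee_pos"]))
E
```

```text
time: 15.12
ee_pos: [0.5639, 0.2218, 0.0907]
eef_rot: [-0.0, 0.63, 0.777, -0.0]
force: [-4.1, -2.4, 2.6]
gripper_width: 0.0684
time: 15.45
ee_pos: [0.5682, 0.2229, 0.0996]
eef_rot: [0.001, 0.63, 0.777, 0.001]
force: [-0.2, 0.2, -0.1]
gripper_width: 0.06
[ 18.1 -12.1  99.6]
```

```bash
cat > see.py <<'E'
from h import *
s,c=.5,3**.5/2
im=cv2.convertScaleAbs(camera("scene"),alpha=1.8); r0,c0=185,250
im=cv2.resize(im[r0:r0+100,c0:c0+100],None,fx=6,fy=6,interpolation=cv2.INTER_CUBIC)
x=float(sys.argv[1]); z=74+.577*(x+18)
for v,w,col in((13,11,(0,255,0)),(13,-11,(0,0,255)),(-13,11,(255,0,255))):
    q=(proj("scene",[box(x+v*c-w*s,-12+u,z+v*s+w*c) for u in(-55,55)])-[c0,r0]+.5)*6
    cv2.polylines(im,[q.round().astype(int)],False,col,1)
cv2.imwrite(sys.argv[2],im)
E
python3 see.py 4.9 pics/s6.png
```

```text
(no output)
```

View pics/s6.png

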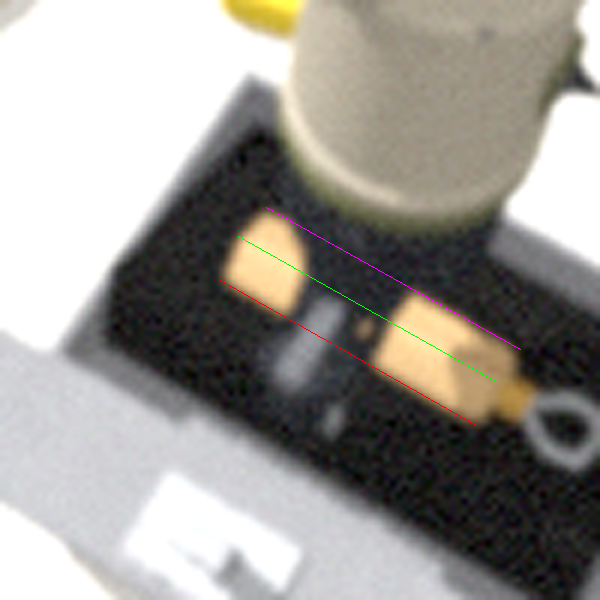

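The handle sits exactly on the predicted outline (bar centre at box x = 4.9), still flat on the rest and held by the front finger. Continuing the push.

```bash
python3 -m pendant '[[[0,0,-0.3],0],[[0,0.2,-0.5],0],[[0,0.43,-0.7],0],[[0,0.43,-0.7],0]]' 0.2;python3 -m pendant '[[[0,0,-0.2],0],[[0,0.2,-0.4],0],[[0,0.43,-0.6],0],[[0,0.43,-0.6],0]]' 0;  python3 - <<'E'
from h import *
print(tobox(st()[0]["ee_pos"]))
E
```

```text
time: 15.83
ee_pos: [0.572, 0.2235, 0.1062]
eef_rot: [0.0, 0.63, 0.777, 0.0]
force: [1.7, -1.5, -0.4]
gripper_width: 0.0512
time: 16.17
ee_pos: [0.5757, 0.2245, 0.1121]
eef_rot: [0.0, 0.63, 0.777, 0.0]
force: [-0.5, 0.5, 0.3]
gripper_width: 0.0428
[ 25.8 -12.  112.1]
```

```bash
python3 -m pendant '[[[0,0,-0.3],0],[[0,0.25,-0.5],0],[[0,0.5,-0.5],0],[[0,0.5,-0.5],0]]' -0.14 20;python3 -m pendant '[[[0,0.1,0.2],0],[[0,0.1,0.5],0],[[0,0.1,0.7],0],[[0,0.1,0.7],0]]'; python3 - <<'E'
from h import *
print(tobox(st()[0]["ee_pos"]))
E
```

```text
time: 16.5
ee_pos: [0.5802, 0.2254, 0.1166]
eef_rot: [-0.0, 0.63, 0.777, -0.0]
force: [-1.8, -0.6, 1.1]
gripper_width: 0.0367
time: 16.83
ee_pos: [0.5803, 0.2257, 0.1089]
eef_rot: [-0.001, 0.63, 0.777, -0.001]
force: [-3.9, -1.4, 2.2]
gripper_width: 0.0368
[ 30.6 -11.8 108.9]
```

```bash
python3 -m pendant '[[[0,0,0],0],[[0,0,0],0],[[0,0,0],0],[[0,0,0],0],[[0,0,0],0]]' -1 30;python3 -m pendant '[[[0,0,-0.2],0],[[0,0,-0.6],0],[[0,0,-1.2],0],[[0,0,-2],0],[[0,0,-2],0]]'; python3 see.py 29 pics/s7.png
```

```text
time: 17.25
ee_pos: [0.5803, 0.2258, 0.1103]
eef_rot: [-0.0, 0.63, 0.777, -0.001]
force: [-9.4, -3.0, 11.1]
gripper_width: 0.0312
time: 17.67
ee_pos: [0.5824, 0.2261, 0.1317]
eef_rot: [0.001, 0.63, 0.777, 0.001]
force: [1.0, 0.6, -0.1]
gripper_width: 0.0315
```

View pics/s7.png

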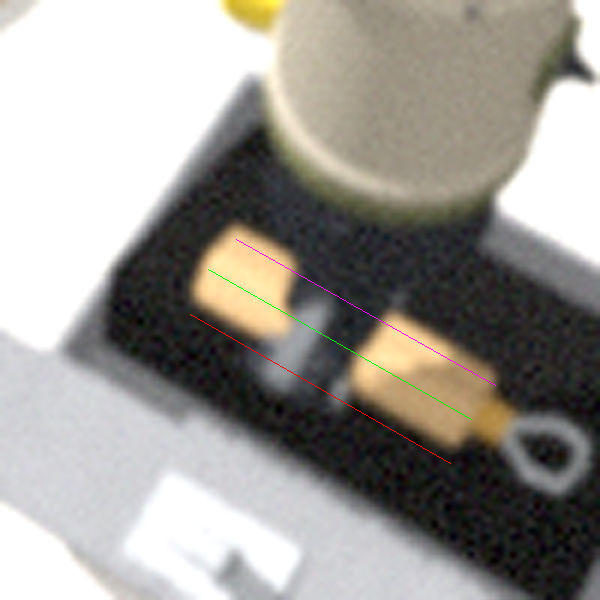

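The tool is held at 31.5 mm opening, lifted off the rest and partly levelled. I'll lift it clear and get the exact board pose from the first top picture.

```bash
python3 -m pendant '[[[0,0,-1.5],0],[[0,0,-3.5],0],[[0,0,-6.5],0],[[0,0,-9],0],[[0,0,-11],0]]' -1 45; python3 - <<'E'
from h import *
im=cv2.imread("pics/top0.png").astype(int); d=im[...,2]-im[...,0]
m=((d>18)&(im[...,1]>90)).astype(np.uint8); w=np.zeros_like(m); w[120:265,245:410]=1; m=cv2.morphologyEx(m*w,cv2.MORPH_OPEN,np.ones((5,5)))
cs=max(cv2.findContours(m,cv2.RETR_EXTERNAL,cv2.CHAIN_APPROX_NONE)[0],key=cv2.contourArea)
b=cv2.boxPoints(cv2.minAreaRect(cs)); print(b.round(0).tolist())
i=camera_info("top"); q=i["attitude"]; r=R.from_quat([q[1],q[2],q[3],q[0]])
def ray(px,z):
    v=r.apply([(px[0]-i["cx"])/i["fx"],(px[1]-i["cy"])/i["fy"],1]); return i["xyz"]+v*(z-i["xyz"][2])/v[2]
W=np.array([ray(p,.018) for p in b]); print(W.round(3).tolist(),W.mean(0).round(3),[round(float(np.linalg.norm(W[k]-W[k-1])),3) for k in range(4)])
for k in range(4): e=W[k]-W[k-1]; print(np.degrees(np.arctan2(e[1],e[0])).round(1),end=" ")
s=st()[0]; print(s["ee_pos"],s["gripper_width"],s["time"])
E
```

```text
time: 18.13
ee_pos: [0.5817, 0.2258, 0.2418]
eef_rot: [0.0, 0.63, 0.777, 0.001]
force: [-0.3, 0.5, -0.8]
gripper_width: 0.0308
[[264.0, 204.0], [269.0, 137.0], [392.0, 146.0], [387.0, 214.0]]
[[0.501, -0.012, 0.018], [0.702, -0.023, 0.018], [0.683, -0.385, 0.018], [0.483, -0.367, 0.018]] [ 0.592 -0.197  0.018] [0.355, 0.201, 0.363, 0.201]
87.1 -2.9 -92.9 174.8 [0.58170451 0.22582974 0.24181773] 0.03083764924475864 18.1333
```

```bash
python3 - <<'E'
from h import *
print(delta([.624,-.140,.20],np.pi/2-.05))
E
python3 -m pendant '[[[-3,0,0],2],[[-7,0,0],5],[[-11,0,0],9],[[-15,0,0],12],[[-19,0,0],14.6]]'; python3 - <<'E'
from h import *
print(delta([.624,-.140,.20],np.pi/2-.05))
E
```

```text
([-36.67, -3.42, 4.16], np.float64(14.79))
time: 18.55
ee_pos: [0.6208, 0.0377, 0.2397]
eef_rot: [0.0, 0.724, 0.689, 0.0]
force: [1.1, -0.6, -0.9]
gripper_width: 0.0307
([-17.73, 1.19, 3.98], np.float64(0.03))
```

```bash
python3 -m pendant '[[[-4,0.3,0],0],[[-8,0.6,0],0],[[-12,0.9,1],0],[[-15.5,1.2,3],0],[[-17.7,1.2,4],0]]'; python3 -m pendant '[[[0,0,2],0],[[0,0,5],0],[[0,0,8],0],[[0,0,10.5],0],[[0,0,10.5],0]]'; python3 - <<'E'
from h import *
tips("tool_mid","tool_tip","tool_butt")
a=[]
for cam,(r0,c0) in {"scene":(90,110),"top":(110,240)}.items():
    im=camera(cam); a.append(cv2.resize(im[r0:r0+130,c0:c0+130],None,fx=3,fy=3,interpolation=cv2.INTER_CUBIC))
cv2.imwrite("pics/s8.png",np.hstack(a))
print(delta([.624,-.140,.05],np.pi/2-.05))
E
```

```text
time: 18.97
ee_pos: [0.6237, -0.1438, 0.1974]
eef_rot: [0.0, 0.725, 0.688, -0.001]
force: [-0.2, -1.1, -1.4]
gripper_width: 0.0308
time: 19.38
ee_pos: [0.621, -0.138, 0.0887]
eef_rot: [-0.004, 0.723, 0.69, -0.003]
force: [-0.8, -0.4, -2.0]
gripper_width: 0.0305
tool_mid scene [([0.622, -0.141, 0.081], 0.6)]
tool_mid top [([0.62, -0.141, 0.088], 0.81)]
tool_tip scene [([0.627, -0.041, 0.092], 0.67), ([0.607, -0.289, 0.016], 0.27)]
tool_tip top [([0.63, -0.039, 0.087], 0.48)]
tool_butt scene [([0.621, -0.191, 0.089], 0.83)]
tool_butt top [([0.628, -0.138, 0.08], 0.47)]
([-0.23, -0.04, 4.49], np.float64(0.18))
```

View pics/s8.png

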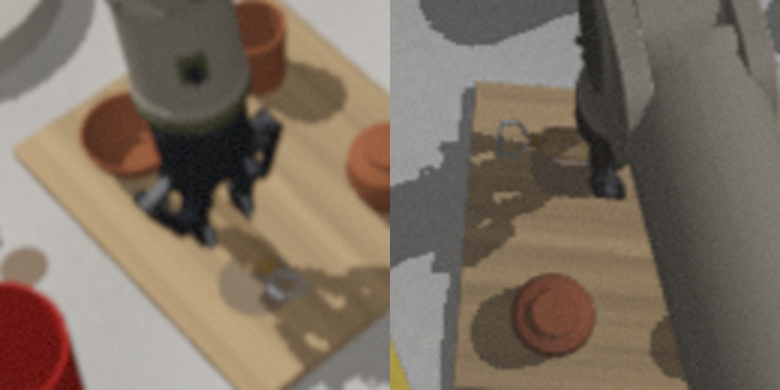

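The tool is level over the empty quarter: the loop is at about (285,285) in the scene crop and (512,138) in the top crop, clear of all the pots. I'll lower gently.

```bash
python3 -m pendant '[[[0,0,1.5],0],[[0,0,3],0],[[0,0,4.2],0],[[0,0,4.7],0],[[0,0,4.7],0]]'; python3 -m pendant '[[[0,0,0.25],0],[[0,0,0.25],0]]'; python3 -m pendant '[[[0,0,0.2],0],[[0,0,0.2],0]]'; python3 -m pendant '[[[0,0,0.2],0],[[0,0,0.2],0]]'
```

```text
time: 20.5
ee_pos: [0.6228, -0.1376, 0.0448]
eef_rot: [-0.002, 0.723, 0.69, -0.001]
force: [-0.5, -0.1, -0.7]
gripper_width: 0.0303
time: 20.67
ee_pos: [0.6246, -0.1376, 0.045]
eef_rot: [-0.0, 0.723, 0.69, 0.0]
force: [-0.3, 0.4, 0.1]
gripper_width: 0.0306
time: 20.83
ee_pos: [0.6247, -0.1377, 0.0434]
eef_rot: [0.0, 0.723, 0.69, 0.0]
force: [0.4, -0.3, -1.2]
gripper_width: 0.031
time: 21.0
ee_pos: [0.6249, -0.1378, 0.0419]
eef_rot: [0.001, 0.724, 0.69, 0.0]
force: [-0.4, -0.8, 1.7]
gripper_width: 0.0308
```

```bash
python3 -m pendant '[[[0,0,0.1],0],[[0,0,0.15],0],[[0,0,0.15],0]]' -1 20; python3 -m pendant '[[[0,0,0.1],0],[[0,0,0.15],0],[[0,0,0.15],0]]'; python3 -m pendant '[[[0,0,0.1],0],[[0,0,0.15],0],[[0,0,0.15],0]]'
```

```text
time: 21.25
ee_pos: [0.6251, -0.1379, 0.0417]
eef_rot: [0.001, 0.724, 0.69, 0.0]
force: [-6.0, 0.2, 12.6]
gripper_width: 0.0308
time: 21.5
ee_pos: [0.6252, -0.1379, 0.0415]
eef_rot: [0.001, 0.724, 0.69, 0.0]
force: [-9.0, 0.2, 23.5]
gripper_width: 0.0307
time: 21.75
ee_pos: [0.6253, -0.1379, 0.0413]
eef_rot: [0.002, 0.724, 0.69, 0.0]
force: [-15.3, -0.4, 33.2]
gripper_width: 0.0309
```

It is firmly on the board. I'll relieve the press and open a few millimetres so the handle settles flat between the pads.

```bash
python3 -m pendant '[[[0,0,-0.2],0],[[0,0,-0.4],0],[[0,0,-0.4],0]]'; python3 -m pendant '[[[0,0,0],0],[[0,0,0],0],[[0,0,0],0]]' -0.26; python3 -m pendant '[[[0,0,0],0],[[0,0,0],0],[[0,0,0],0]]' -0.2; python3 -m pendant '[[[0,0,0],0],[[0,0,0],0],[[0,0,0],0]]' -0.1
```

```text
time: 22.0
ee_pos: [0.625, -0.1379, 0.0418]
eef_rot: [0.001, 0.724, 0.69, 0.0]
force: [-1.3, -1.2, 9.2]
gripper_width: 0.0306
time: 22.25
ee_pos: [0.625, -0.1379, 0.0416]
eef_rot: [0.001, 0.724, 0.69, 0.0]
force: [-1.8, -0.4, 8.1]
gripper_width: 0.0314
time: 22.5
ee_pos: [0.6243, -0.1377, 0.0403]
eef_rot: [-0.0, 0.723, 0.69, 0.0]
force: [0.5, -0.1, -0.1]
gripper_width: 0.0343
time: 22.75
ee_pos: [0.6243, -0.1377, 0.0404]
eef_rot: [-0.0, 0.723, 0.69, -0.0]
force: [0.1, 0.3, 0.1]
gripper_width: 0.0384
```

```bash
python3 -m pendant '[[[0,0,0],0],[[0,0,0],0],[[0,0,0],0],[[0,0,0],0]]' 0.6; python3 -m pendant '[[[0,0,-1],0],[[0,0,-3],0],[[0,0,-6],0],[[0,0,-10],0],[[0,0,-14],0]]'; python3 -m pendant '[[[4,0,-2],0],[[8,0,-4],0],[[12,0,-6],0],[[16,0,-6],0],[[20,0,-6],0]]';  python3 -m pendant '[[[0,-4,0],0],[[0,-8,0],0],[[0,-12,0],0],[[0,-14,0],0],[[0,-14,0],0]]'; python3 - <<'E'
from h import *
tips("tool_mid","tool_tip","tool_butt","lid_tab")
for q in("bowl","cup","planter","sponge"): print(q,[np.round(d["at"],3).tolist() for d in nets.tip_of("scene",q)[:1]])
a=[]
for cam,(r0,c0) in {"scene":(80,110),"top":(110,130)}.items():
    im=camera(cam); a.append(cv2.resize(im[r0:r0+270,c0:c0+270],None,fx=1.48,fy=1.48) if cam=="top" else cv2.resize(im[r0:r0+150,c0:c0+150],None,fx=2.667,fy=2.667,interpolation=cv2.INTER_CUBIC))
h=min(x.shape[0] for x in a); cv2.imwrite("pics/s9.png",np.hstack([x[:h] for x in a])[:,:800])
E
```

```text
time: 23.08
ee_pos: [0.6244, -0.1377, 0.0407]
eef_rot: [-0.0, 0.723, 0.69, 0.0]
force: [0.5, -0.1, -0.8]
gripper_width: 0.0678
time: 23.5
ee_pos: [0.6237, -0.1375, 0.1823]
eef_rot: [-0.001, 0.723, 0.691, -0.0]
force: [1.7, -0.9, 0.6]
gripper_width: 0.0682
time: 23.92
ee_pos: [0.6341, 0.0588, 0.2438]
eef_rot: [0.001, 0.724, 0.69, 0.002]
force: [0.7, -0.0, -0.2]
gripper_width: 0.0685
time: 24.33
ee_pos: [0.49, 0.0652, 0.2411]
eef_rot: [0.001, 0.722, 0.692, -0.001]
force: [0.2, 0.2, -0.7]
gripper_width: 0.0684
tool_mid scene [([0.631, -0.142, 0.024], 0.56)]
tool_mid top [([0.627, -0.138, 0.029], 0.73)]
tool_tip scene [([0.632, -0.04, 0.031], 0.65)]
tool_tip top [([0.633, -0.04, 0.025], 0.75)]
tool_butt scene [([0.628, -0.192, 0.026], 0.77)]
tool_butt top [([0.627, -0.194, 0.028], 0.57)]
lid_tab scene [([0.708, 0.26, 0.217], 0.77)]
lid_tab top [([0.703, 0.264, 0.215], 0.98), ([0.625, 0.244, 0.058], 0.18)]
bowl [[0.608, -0.287, 0.013]]
cup [[0.467, -0.282, 0.02]]
planter [[0.473, -0.103, 0.017]]
sponge [[0.411, 0.067, -0.001]]
```

View pics/s9.png

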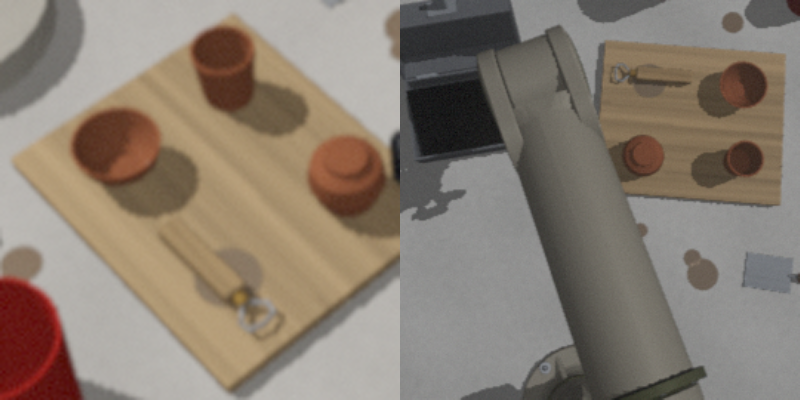

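The tool lies flat on the board: the handle runs from (165,235) to (240,300) in the scene crop, with the loop at (260,318), inside the edge and clear of the pots. The lid is open, and the pots and sponge have not moved.

```bash
python3 -c "
from plant import ticket
print(ticket.finish_job())"
```

```text
the job is handed in; nothing more can be done
None
```

The lid is open past its balance point and staying open by itself. The loop tool lies flat on the empty quarter of the ware board, and the job is handed in at about 25 s of the 64 s allowed.

- **Lid:** I gripped the tab, swung it through its arc to about 1.68 rad and let go, and it settled on its stop. The last look put the tab at z ≈ 0.216 m, about 1.9 rad.
- **Lifting the tool:** The moves allowed no tilt, so I pushed the handle up the sloped rest until its back edge overhung the end, then gripped it and lifted it out.
- **Setting it down:** I lowered the tool until it touched the board, eased off, and opened the jaws a little at a time. It was still rolled an estimated 15–18° in the grip, so its centre settled about 3 mm onto its flat side as the jaws opened.

**Last checks:**
- **Tool:** Butt, centre and tip all read z ≈ 0.024–0.031 m, which means flat on the board. The loop tip is about 2 cm inside the board edge, and no pot is touched.
- **Everything else:** The bowl, cup, planter and sponge read within a few mm of where they started.

**What did not go cleanly:**
- I pressed down with up to 33 N through the fingers while trying to roll the handle flat. That did not roll it, so I released the press.
- Early in the push up the rest the handle jammed briefly, at about 11 N, until I raised the gripper faster.
- I began one turn toward joint 7's limit and reversed it; the limit was not reached.

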